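# Push the loaded fittings crate up its rack lane behind the lip

### The job

One of the two small crates at the foot of the two-lane ramp rack carries a pipe tee. First pick up the loose fitting that stands on the deck straight ahead of that crate and put it in the steel tray; then slide the loaded crate up its own ramp, tee still inside and without lifting it off the rack, until its back edge drops behind the lip and it lies flat on the deck. Leave the empty crate, the other fitting and everything else where they are.

Things in the scene. Friction and masses are not known exactly. Their poses are not given: they have to be found in the camera images.
- rack: Fixed two-lane ramp rack, grey steel and plywood, 272 mm wide. Origin: on the bench between the lanes, below the lip's deck-side face. +y: up the ramp (push direction), x: across, z up. Lane centre lines at x = -60 and +60 mm, each lane 114 mm wide between 6 mm rails. Ramp rises from z = 0 at y = -175 to z = 57 at y = -12. The rails begin at y = -155 and stand 12 mm above the ramp.
- lip (a point): Middle of the steel lip's top inner edge: rack (0, 0, 56) mm. The lip's flat top runs from rack y = -12 to 0, across both lanes; behind it (y above 0) there is an 11 mm drop to the level deck.
- deck (a point): Point on the deck surface, rack (0, 75, 45) mm, on the rail between the lanes. Each lane's level deck runs from y = 0 to 150 at z = 45; end stop (top z = 68) at y = 150 to 158; rail tops on the deck at z = 69.
- beam (a point): Middle of the underside of the fixed crossbeam over both lanes: rack (0, 25, 140) mm. The beam is 40 mm (y 5 to 45) by 45 mm high (z 140 to 185), its posts at x = +-130 outside the lanes. An upright gripper does not fit over the end of the push: lean it back 30 to 45 degrees, fingers pointing down and up-ramp.
- crate_full: Loose grey plastic open-topped crate, 100 (x) by 120 (y) by 55 mm high, walls and floor 4 mm, 0.25 kg; it carries the tee. Origin: centre of its underside; z up; y along the rack's +y within 6 degrees. Starts on the bench at the foot of either lane, up to 4 mm off its centre line: square it up before the rails. Friction about 0.6. In place: origin at rack y 60 to 90 mm, z 45.
- crate_empty: The same crate, empty, at the foot of the other lane. Leave it alone.
- tee: Steel pipe tee lying in the loaded crate: run 80 mm long along its y, branch 40 mm to its +x, collars 38 mm diameter, 0.35 kg. Origin: 19 mm below the pipe axes' crossing, at the crate's inner floor.
- flange: Loose bright steel weld-neck flange standing on the deck of one lane: disc 68 mm diameter and 14 mm thick, above it a round neck 34 mm in diameter up to 56 mm. 0.4 kg. Origin: centre of its underside, z up.
- coupling: Loose bright steel pipe coupling standing upright on the deck of the other lane: plain cylinder 44 mm diameter, 50 mm high, 0.3 kg. Origin: centre of its underside, z up.
- tray: Fixed open steel tray on the bench, 140 x 140 mm outside, 40 mm high, walls and floor 4 mm. Origin: centre of its underside.
- gate_valve: Bystander: dark steel gate valve with a red handwheel, 110 x 94 mm, 137 mm high, on the bench on the rack's +x side. Origin: underneath, centre.
- expansion_joint: Bystander: rubber expansion joint with two steel flanges, 90 mm diameter, 70 mm high, on the bench on the rack's +x side. Origin: centre of its underside.
- pipe_cap: Bystander: dark steel domed pipe cap, 68 mm diameter, 35 mm high, on the bench just beyond the tray (its +x side). Origin: centre of its underside.
Mind the look-alikes: they are no part of the job. Leave any purple or yellow look-alike of the tee alone.

How it is judged (in metres and radians):
On the way, in this order (a step that is already met when the one before it is completed fails the run):
1. the fitting ahead of the loaded crate is in the tray, released (((x of flange in the frame of tray between -0.066 and 0.066 m and y of flange in the frame of tray between -0.066 and 0.066 m and z of flange in the frame of tray below 0.045 m and ((x of crate_full in the frame of rack above 0 m and x of coupling in the frame of rack below 0 m) or (x of crate_full in the frame of rack below 0 m and x of coupling in the frame of rack above 0 m)) and contact force between flange and the fingers below 0.1 N) or (x of coupling in the frame of tray between -0.066 and 0.066 m and y of coupling in the frame of tray between -0.066 and 0.066 m and z of coupling in the frame of tray below 0.045 m and ((x of crate_full in the frame of rack above 0 m and x of flange in the frame of rack below 0 m) or (x of crate_full in the frame of rack below 0 m and x of flange in the frame of rack above 0 m)) and contact force between coupling and the fingers below 0.1 N))), for 0.2 s.
2. the loaded crate lies flat on the deck behind the lip, tee inside (y of crate_full in the frame of rack between 0.054 and 0.096 m and z of crate_full in the frame of rack between 0.039 and 0.051 m and angle between crate_full's own z axis and vertical below 0.06 rad and x of tee in the frame of crate_full between -0.04 and 0.04 m and y of tee in the frame of crate_full between -0.05 and 0.05 m and z of tee in the frame of crate_full below 0.035 m), for 0.2 s.
At the end, for the whole second after the job is handed in: Loaded crate flat (0.06 rad) on its deck, origin 54-96 mm past the lip and 39-51 mm high, tee inside; the fitting from ahead of it in the tray (within 66 mm of centre along each axis); other fitting in the other lane and empty crate moved under 15 mm; all at rest (all of step 2 and ((x of flange in the frame of tray between -0.066 and 0.066 m and y of flange in the frame of tray between -0.066 and 0.066 m and z of flange in the frame of tray below 0.045 m and ((x of crate_full in the frame of rack above 0 m and x of coupling in the frame of rack below 0 m) or (x of crate_full in the frame of rack below 0 m and x of coupling in the frame of rack above 0 m)) and distance of coupling from where it was at the start of the episode below 0.015 m) or (x of coupling in the frame of tray between -0.066 and 0.066 m and y of coupling in the frame of tray between -0.066 and 0.066 m and z of coupling in the frame of tray below 0.045 m and ((x of crate_full in the frame of rack above 0 m and x of flange in the frame of rack below 0 m) or (x of crate_full in the frame of rack below 0 m and x of flange in the frame of rack above 0 m)) and distance of flange from where it was at the start of the episode below 0.015 m)) and linear speed of each of crate_full, tee, flange, coupling below 0.02 m/s and distance of crate_empty from where it was at the start of the episode below 0.015 m); the robot touches nothing.
It fails at once if the loaded crate is lifted off the rack (underside centre above 85 mm) (height (world z) of crate_full above 0.085 m).
It fails at once if the loaded crate is tipped over (beyond 0.7 rad) (angle between crate_full's own z axis and vertical above 0.7 rad).
It fails at once if both fittings are disturbed (each moved over 20 mm) (distance of each of flange, coupling from where it was at the start of the episode above 0.02 m).
It fails at once if the empty crate is moved over 20 mm (distance of crate_empty from where it was at the start of the episode above 0.02 m).
It fails at once if the gate valve, expansion joint or pipe cap is moved over 20 mm (distance of any of gate_valve, expansion_joint, pipe_cap from where it was at the start of the episode above 0.02 m).
It also fails if it takes over 67 s, if anything falls off the work surface, if the arm or the gripper's body presses on something with over 40 N, if the wrist force passes 120 N, or if a joint passes its speed limit or range.

### The arm

A 6-joint arm with a two-finger parallel gripper is mounted at the origin on the work surface. World frame = base frame: x ahead of the robot, y to its left, z up, the work surface at z = 0. Lengths are in m, angles in degrees, forces in N, time in s.
With the tool pointing down it reaches from about 0.35 to 0.875 m from the base axis. Payload 4.2 kg.
Tool frame: the origin (TCP) lies midway between the tips of the shut fingers; the grasp point (between the pads) lies 19 mm behind it (r.pinch_z is the distance from the TCP to the grasp point, in m); z points along the fingers, y is the line along which they close (so a half turn about z gives the same grasp; the last joint's range is limited). The gripper opens to 87 mm and grips with 3 to 60 N. Pads are 19 mm wide; open, the fingers measure 117 mm over their backs; the gripper's body (75 mm by 190 mm) begins 51 mm behind the grasp point.
Start: joints at [87.353, 22.042, 0.453, 0, -68.411, -14.817], TCP at [0.188, 0.596, 0.223] pointing down, gripper open.
Joint ranges: [-179.83, 179.83], [-69.29, 118.12], [-61.27, 80.66], [-181.25, 117.63], [-171.15, -9.14], [-177.46, 177.46]. Speed limits (degrees/s): [159.86, 159.86, 180, 180, 180, 180].

### API

Orientations are given as a 3x3 rotation matrix whose columns are the frame's x, y, z axes.
In Python, from station import r, imaging, models gives the robot as it stands. The module is installed in compiled form; this text tells all that it offers.
- The arm moves only by the tool apply_moves, never from a script. Its argument "moves" is a list of rows, each a list of 2 entries, a list of its own where there are three numbers: the shift along the tool's x, y, z in m, then the turn about the tool's z in degrees. A call has 1 to 5 rows; each row shifts and turns the commanded pose from where the row before left it, along the tool's axes as they then stand; what a row does not reach is not made up. A row lasts 1/12 s, in which the tool goes at most 41.7 mm and 7.16 degrees, less where a joint would pass 70% of its speed; a pose out of reach is approached as far as the arm can. A call is refused whole if a number of a shift passes 0.0417 or a number of a turn 7.16, either way. A call with a gripper value outside its range is refused whole. "hand" is the finger opening in m, from 0 to 0.087, set as the call begins (left out, the last holds). The fingers move at their own pace and stop on an object; the grip force is fixed at half the most. Time passes only in rows, so rows that do not move let the fingers close. It gives the time, the measured TCP pose, the force, the opening and the grip force at its end, in the units of the state.
- r.sense(): the state, without advancing time (a new reading comes with each control period).
- imaging.capture(name): name is "scene" or "top"; returns a dict with "frame" (400x640x3 uint8, blue, green, red), "intrinsics" (3x3 intrinsics, pixels), "dist" ([k1, k2, p1, p2, k3] as OpenCV has them; the pictures are not rectified), "eye" and "orientation" of the camera in the world. Camera axes: x right, y down, z forward; pixel columns grow to the right and rows downward; lengths in m; the calibration is good to about 2 mm. A picture is of the moment at which its call begins. There is no depth.
- r.finish_job(): hands the job in; it is judged then, once.
Trained networks look in a picture, given as the dict that the camera call returned (one of the last four; its "shot" number tells which), for a name from the list of things; names that differ only in an ending like _2 or _b are one class to them, and where a whole thing is asked for, a point or a joint stands for the part that bears it (a point fixed in the world has none). Each returns a list of dicts, best first, with "confidence" (0 to 1); they miss things now and then, are a little off and sometimes report something else, mostly with a low value. They report only what shows in the picture. A call takes as long as a camera call. They do not tell look-alikes from the thing itself.
- models.cut_out(picture, target): "region" (400x640 bool, what is visible of it) and "extent" ([left, top, width, height] as shares, 0 to 1, of the picture: columns of its width, rows of its height, round what is visible of it).
- models.place_of(picture, target): "at" ([column, row] as shares, 0 to 1, of the picture: columns of its width, rows of its height: a listed point, or the origin of a listed thing).
The state is a dict: "time_s": time; "joints": joint angles; "joint_velocities": joint speeds; "effort": joint torques, N m; "tcp_pos": TCP position; "ee_rot": TCP orientation; "wrist_force": force on the tool from outside, world axes, zero at the start; "moment": the same for the moment, N m; "gripper_width": opening from 0.0 (shut) to 1.0 (fully open); "gripper_force": force on a finger pad.
Only numpy, scipy, OpenCV 4.12 (cv2) and the standard library are available. Lean on these libraries where they do the work, as an engineer would, in place of code of your own. Each camera call takes 0.05 s, during which the arm holds its last target. There are 200 camera calls.

## Working session

There is one attempt and no reset: what is moved stays moved. The work goes in short steps, Python scripts to look and compute and a tool call to move; the robot and the scene stay as the last step left them, time stands still between calls to the robot, and variables do not carry over. Pictures are saved under pics/ and viewed, at most 10 in all, crops included, and the job is handed in when it is done.

Besides the shell and the picture viewer there is one more tool, called after "Call:" as name(argument=value, ...) on one line, values as JSON. apply_moves: Moves the arm, as the interface text tells. Its arguments: {"type":"object","properties":{"moves":{"type":"array"},"hand":{"type":"number"}},"required":["moves"]}

```bash
mkdir -p pics; cat > h.py <<'E'
import numpy as np, cv2
from station import r, imaging, models
def ray(p,uv):
    K=np.array(p["intrinsics"],float);d=np.array(p["dist"],float)
    q=cv2.undistortPoints(np.array([[uv]],float),K,d)[0,0]
    v=np.array(p["orientation"])@np.array([q[0],q[1],1.0]);return np.array(p["eye"],float),v/np.linalg.norm(v)
def atz(p,uv,z):
    e,v=ray(p,uv);return e+v*(z-e[2])/v[2]
def tri(rays):
    A=np.zeros((3,3));b=np.zeros(3)
    for e,v in rays:
        M=np.eye(3)-np.outer(v,v);A+=M;b+=M@e
    x=np.linalg.solve(A,b);return x,max(np.linalg.norm((np.eye(3)-np.outer(v,v))@(x-e)) for e,v in rays)
def proj(p,X):
    R=np.array(p["orientation"]);e=np.array(p["eye"])
    return cv2.projectPoints(np.array([R.T@(np.array(X)-e)]),np.zeros(3),np.zeros(3),np.array(p["intrinsics"],float),np.array(p["dist"],float))[0][0,0]
E
python3 - <<'E'
from h import *
np.set_printoptions(precision=4,suppress=True)
P={n:imaging.capture(n) for n in("scene","top")}
for n in P: cv2.imwrite(f"pics/{n}0.png",P[n]["frame"]);print(n,P[n]["eye"],np.array(P[n]["orientation"]).tolist())
for t in "rack lip deck beam crate_full crate_empty tee flange coupling tray gate_valve expansion_joint pipe_cap".split():
    rs=[]
    for n in P:
        try:
            L=models.place_of(P[n],t)
        except Exception as e: print(t,e);continue
        print(t,n,[(round(float(d["at"][0])*640),round(float(d["at"][1])*400),round(d["confidence"],2)) for d in L[:4]])
        if L: rs.append(ray(P[n],np.array(L[0]["at"])*[640,400]))
    if len(rs)==2: print("   ",*tri(rs))
s=r.sense();print(s["tcp_pos"],s["ee_rot"],s["wrist_force"],r.pinch_z,s["time_s"])
E
```

```text
scene [1.2836 0.0111 1.1991] [[0.01857878373704101, 0.8510807241961414, -0.5247060412236777], [0.999731336499806, -0.008538620732863166, 0.021548707067757092], [0.013859423334466209, -0.5249654206304943, -0.8510107070578399]]
top [0.4098 0.0541 1.3345] [[0.0025106703461020645, -0.9875906086382196, 0.1570302081257128], [-0.9999660095113156, -0.0037126792620907094, -0.007361782033753865], [0.007853429596607026, -0.15700638758435378, -0.9875663612645396]]
rack scene [(322, 211, 0.86), (250, 186, 0.47)]
rack top [(314, 227, 0.7), (284, 195, 0.61)]
    [0.5408 0.0546 0.0079] 0.0006841933563072742
lip scene [(323, 203, 0.81), (343, 211, 0.22)]
lip top [(315, 223, 0.63)]
    [0.5444 0.0544 0.0604] 0.0012672311081795367
deck scene [(342, 209, 0.88), (279, 257, 0.31)]
deck top [(286, 220, 0.69), (282, 193, 0.34)]
    [0.5536 0.1229 0.0412] 0.0039534456308927355
beam scene [(330, 192, 0.79)]
beam top [(305, 220, 0.6), (185, 197, 0.44)]
    [0.5455 0.0756 0.1251] 0.0006782448079214815
crate_full scene [(237, 218, 0.64)]
crate_full top [(423, 221, 0.61)]
    [ 0.5576 -0.233  -0.0036] 0.004923583
[... 502 characters left out ...]
898 0.1512] 0.03977572561368763
tray scene [(253, 188, 0.56)]
tray top [(182, 248, 0.92)]
    [0.5728 0.0793 0.4009] 0.24052480071525856
gate_valve scene [(331, 270, 0.72)]
gate_valve top [(306, 148, 0.96)]
    [0.7547 0.0771 0.0063] 0.0003146010235098648
expansion_joint scene [(280, 263, 0.65), (234, 213, 0.28)]
expansion_joint top [(364, 164, 0.84)]
    [ 0.7174 -0.0828 -0.0171] 0.0008810941776028023
pipe_cap scene [(423, 231, 0.76), (234, 217, 0.53)]
pipe_cap top [(188, 201, 0.78), (284, 195, 0.56)]
    [ 0.6107  0.3908 -0.0096] 0.004376761487977509
[0.1875 0.5962 0.2226] [[ 0.9539 -0.3001 -0.    ]
 [-0.3001 -0.9539 -0.    ]
 [-0.      0.     -1.    ]] [-0.3395  0.2781 -0.345 ] 0.0187 1.4
```

View pics/scene0.png

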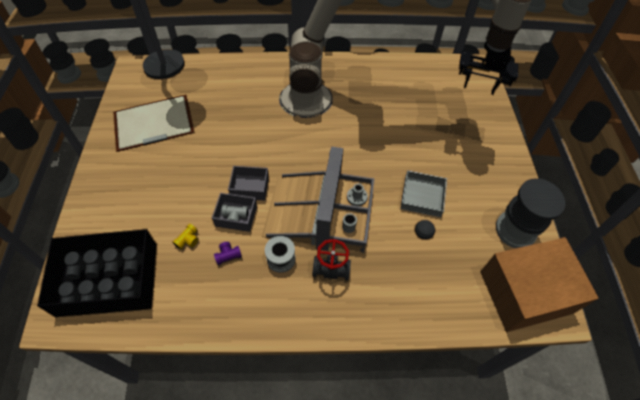

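View pics/top0.png

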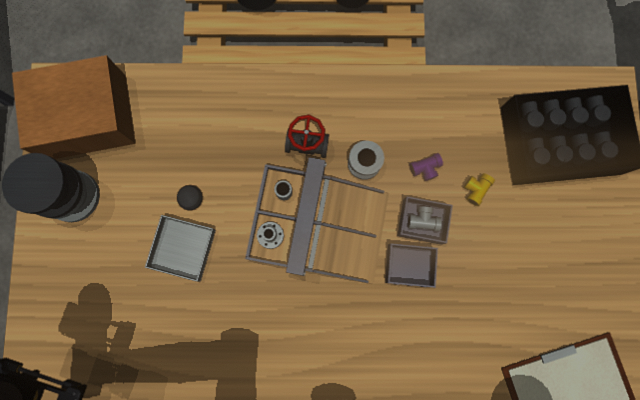

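The loaded crate (tee visible) is at top (424,221), scene (235,213). It sits at the foot of the far lane, on the gate valve side. There are two candidate fittings:
- **Coupling:** top (283,188), scene (349,222), in that same far lane.
- **Flange:** top (269,234), scene (357,193), in the near lane, ahead of the empty crate.

The coupling fits the description. The purple (427,166) and yellow (479,188) tees are look-alikes. I'll confirm with a crop.

```bash
python3 - <<'E'
from h import *
p=imaging.capture("top");q=imaging.capture("scene")
a=cv2.resize(p["frame"][145:295,240:460],None,fx=3.6,fy=3.6,interpolation=cv2.INTER_CUBIC)
cv2.imwrite("pics/c1.png",a)
b=cv2.resize(q["frame"][140:260,205:385],None,fx=4.4,fy=4.4,interpolation=cv2.INTER_CUBIC)
cv2.imwrite("pics/c2.png",b)
for n,P in(("top",p),("scene",q)):
  for t in("rack","crate_full","crate_empty","coupling","tray","tee"):
    for d in models.cut_out(P,t)[:3]:
      e=np.array(d["extent"])*[640,400,640,400];ys,xs=np.nonzero(d["region"])
      c=cv2.minAreaRect(np.c_[xs,ys].astype(np.float32))
      print(n,t,round(d["confidence"],2),e.round(1),len(xs),np.round(c[0],1),np.round(c[1],1),round(c[2],1))
E
```

```text
top rack 0.69 [244.8 159.7 143.7 123.7] 11885 [319.4 218.8] [130.2 117.5] 11.3
top rack 0.68 [272.  184.6  22.8  16.3] 269 [284. 190.] [18. 16.] 90.0
top crate_full 0.94 [398.7 197.7  52.3  50. ] 1424 [424.9 220.1] [50.  41.2] 10.0
top crate_full 0.32 [148.  213.7  70.2  69.3] 3255 [180.1 247.8] [60.5 56.7] 15.3
top crate_empty 0.65 [387.6 242.4  49.1  45.8] 1940 [411.2 265. ] [50.1 39.8] 5.5
top coupling 0.85 [276.4 185.5  18.9  15.4] 231 [283.5 190.5] [17. 15.] 90.0
top tray 0.87 [145.7 212.6  66.7  68.6] 3105 [179.7 247.9] [58.9 55.4] 14.9
top tee 0.69 [408.  153.4  33.1  28.6] 548 [427. 168.] [22.8 32.6] 70.0
top tee 0.59 [464.4 176.1  27.3  31.7] 557 [475.9 187. ] [22.9 32.9] 30.5
top tee 0.56 [408.5 206.4  37.3  24.2] 594 [424.5 218.5] [23. 33.] 90.0
scene rack 0.92 [264.3 146.4 108.9 103.1] 6605 [322.9 197.1] [102.3 102.8] 12.5
scene rack 0.21 [210.8 193.   47.2  41.2] 1051 [234.2 211.7] [42.6 34.2] 8.4
scene crate_full 0.93 [210.7 193.1  44.4  41.4] 1049 [234.3 211.6] [42.6 34. ] 9.2
scene crate_full 0.74 [263.9 147.3 107.9 104.4] 6590 [323.5 197.1] [103.  103.5] 12.5
scene crate_empty 0.68 [226.2 167.6  42.   30.7] 1192 [248.8 181.5] [39.8 33.2] 9.5
scene coupling 0.54 [341.9 214.5  14.4  17.2] 249 [349.  223.5] [19. 14.] 90.0
scene tray 0.62 [402.  168.8  46.3  50.4] 1794 [423.9 193.8] [44.4 42.4] 8.1
scene tee 0.73 [172.3 223.3  24.6  26.7] 373 [187.8 238.7] [19.3 26.5] 40.6
scene tee 0.52 [222.2 207.7  29.   17.2] 317 [233.9 213.5] [26.7 14.2] 7.8
scene tee 0.35 [266.6 147.4 109.4 100.6] 6787 [323.6 197.1] [103.3 104.1] 12.8
```

View pics/c1.png

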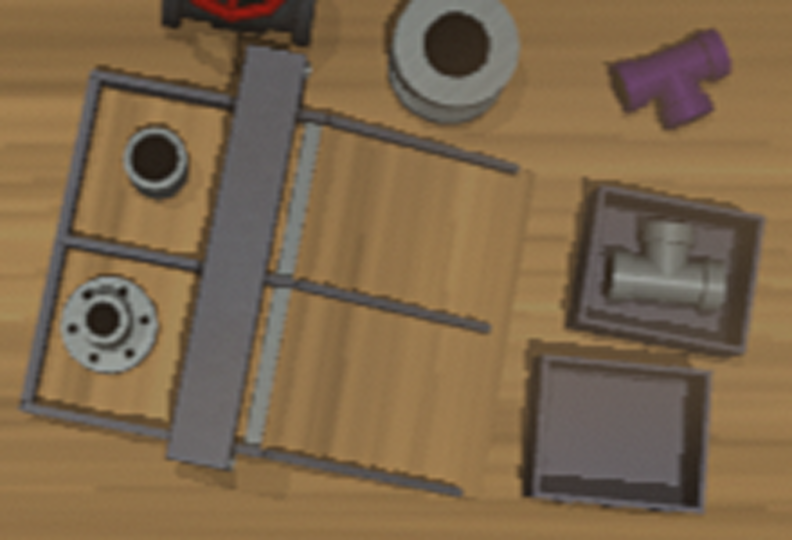

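View pics/c2.png

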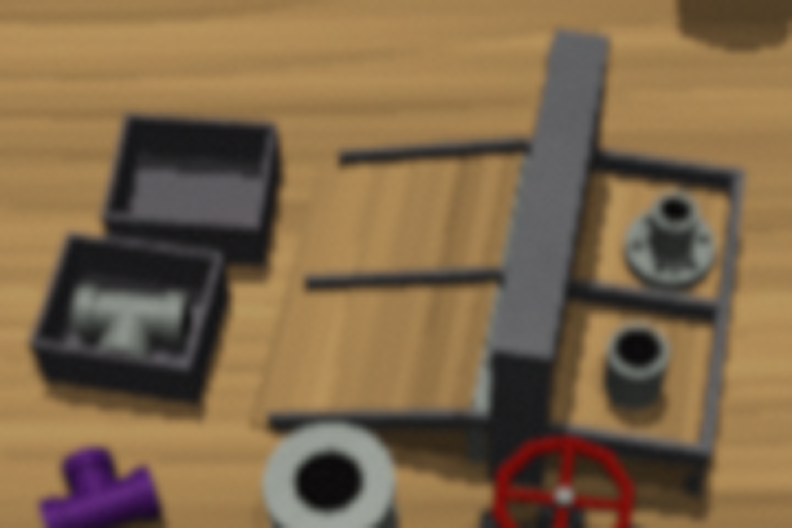

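The crops confirm it: the coupling (c1 (155,160)) stands in the far lane, straight ahead of the crate with the grey tee (c1 (665,270)). Next I'll fit the rack, crate and coupling poses from hand-read corners in both views.

```bash
cat > fit.py <<'E'
from h import *
from scipy.optimize import least_squares
def pose(P,obs,x0,free=(1,1,1,1)):
    # obs: (view,uv,pt mm); pose x,y,z,yaw
    free=np.array(free,bool)
    def full(v): q=np.array(x0,float);q[free]=v;return q
    def f(v):
        q=full(v);c,s=np.cos(q[3]),np.sin(q[3]);out=[]
        for n,uv,X in obs:
            X=np.array(X)/1e3;W=[q[0]+c*X[0]-s*X[1],q[1]+s*X[0]+c*X[1],q[2]+X[2]]
            out+=list(proj(P[n],W)-uv)
        return np.array(out)
    s=least_squares(f,np.array(x0,float)[free],loss="soft_l1");return full(s.x),f(s.x).reshape(-1,2)
def C1(u,v): return np.array([(u+.5)/3.6-.5+240,(v+.5)/3.6-.5+145])
def C2(u,v): return np.array([(u+.5)/4.4-.5+205,(v+.5)/4.4-.5+140])
E
python3 - <<'E'
from fit import *
np.set_printoptions(precision=4,suppress=True)
P={n:imaging.capture(n) for n in("scene","top")}
T=lambda u,v,X:("top",C1(u,v),X);S=lambda u,v,X:("scene",C2(u,v),X)
o=[T(517,168,(120,-155,19)),T(488,327,(0,-155,19)),T(461,491,(-120,-155,19)),T(97,70,(123,158,69)),T(22,405,(-123,158,69)),
T(248,45,(136,45,185)),T(308,53,(136,5,185)),T(168,458,(-136,45,185)),T(233,466,(-136,5,185)),
S(342,158,(-120,-155,19)),S(308,284,(0,-155,19)),S(272,420,(120,-155,19)),S(745,172,(-123,158,69)),S(712,458,(123,158,69)),
S(558,32,(-136,5,185)),S(608,38,(-136,45,185)),S(497,348,(136,5,185)),S(545,356,(136,45,185))]
q,e=pose(P,o,(.541,.055,0,-.18));print("rack",q,np.degrees(q[3]),"\n",e.round(1).tolist())
for nm,z in(("as",0),):
  o=[T(600,185,(50,60,55)),T(763,215,(50,-60,55)),T(744,353,(-50,-60,55)),T(580,325,(-50,60,55)),
  S(68,236,(-50,-60,55)),S(222,255,(-50,60,55)),S(190,367,(50,60,55)),S(37,343,(50,-60,55))]
  q2,e=pose(P,o,(.557,-.233,0,-.18));print("full",q2,np.degrees(q2[3]),e.round(1).tolist())
  o=[T(543,357,(50,60,55)),T(710,372,(50,-60,55)),T(704,511,(-50,-60,55)),T(533,495,(-50,60,55)),
  S(128,117,(-50,-60,55)),S(274,127,(-50,60,55)),S(264,235,(50,60,55)),S(108,215,(50,-60,55))]
  q3,e=pose(P,o,(.44,-.195,0,-.1));print("empty",q3,np.degrees(q3[3]),e.round(1).tolist())
def inr(X): 
  d=np.array(X)[:2]-q[:2];c,s=np.cos(q[3]),np.sin(q[3]);return np.array([c*d[0]+s*d[1],-s*d[0]+c*d[1]])*1e3
print("in rack full",inr(q2),"empty",inr(q3))
c,er=tri([ray(P["top"],C1(157,156)),ray(P["scene"],C2(638,348))]);print("coupling top",c,er,inr(c))
c,er=tri([ray(P["top"],C1(103,319)),ray(P["scene"],C2(677,208))]);print("flange top",c,er,inr(c))
for t,rs in(("tray",0),):
  for n in P:
    d=models.cut_out(P[n],t)[0];ys,xs=np.nonzero(d["region"]);m=cv2.boxPoints(cv2.minAreaRect(np.c_[xs,ys].astype(np.float32)))
    print(t,n,d["confidence"],[atz(P[n],b,.04).round(3).tolist() for b in m],atz(P[n],m.mean(0),.04))
E
```

```text
rack [ 0.5459  0.0478 -0.0006 -0.1855] -10.629968270225309 
 [[-0.8, -0.5], [-0.4, -0.2], [-0.8, -0.2], [-1.2, -0.2], [-0.4, 1.3], [0.5, -0.7], [0.6, 0.2], [-0.1, -0.1], [-0.8, 1.0], [-0.3, -0.4], [-0.2, -0.5], [-0.3, -0.3], [-0.5, 0.0], [-0.9, -0.2], [-1.5, -0.3], [-0.2, 0.0], [-2.4, 1.2], [0.9, 1.6]]
full [ 0.5551 -0.2319  0.0002 -0.171 ] -9.798164328750023 [[-0.6, 0.4], [0.2, 0.1], [0.3, 0.1], [-0.8, -0.3], [-0.3, -0.8], [0.2, -0.3], [0.2, 0.5], [-1.8, 0.7]]
empty [ 0.4393 -0.1942 -0.0033 -0.0882] -5.054721061876955 [[-0.5, -0.6], [0.1, -0.5], [-0.4, 0.6], [-0.5, 0.7], [-0.7, 0.0], [0.7, -0.2], [-1.1, -0.7], [-1.5, 1.6]]
in rack full [  60.6486 -273.2671] empty [ -60.1648 -257.5052]
coupling top [0.6275 0.1325 0.1008] 0.0010110266903706861 [64.5792 98.3074]
flange top [0.5142 0.167  0.107 ] 0.0007997700933247555 [-53.2058 111.275 ]
tray scene 0.91 [[0.561, 0.301, 0.04], [0.397, 0.344, 0.04], [0.429, 0.497, 0.04], [0.591, 0.445, 0.04]] [0.4973 0.3958 0.04  ]
tray top 0.96 [[0.432, 0.486, 0.04], [0.573, 0.454, 0.04], [0.532, 0.306, 0.04], [0.393, 0.34, 0.04]] [0.4819 0.3964 0.04  ]
```

Call:
apply_moves(moves=[[[0,0,0],6.93],[[0,0,0],6.93],[[0,0,0],6.93],[[0,0,0],6.93],[[0,0,0],6.93]], hand=0.06)

```text
time_s: 2.72
tcp_pos: [0.1875, 0.5962, 0.2226]
ee_rot: [[0.609, -0.793, -0.0], [-0.793, -0.609, 0.0], [-0.0, 0.0, -1.0]]
wrist_force: [0.2, 0.0, -0.1]
gripper_width: 0.73
gripper_force: 0.0
```

Call:
apply_moves(moves=[[[0,0,0],6.93],[[0,0,0],6.93],[[0,0,0],6.93],[[0,0,0],6.93],[[0,0,0],6.93]])

```text
time_s: 3.13
tcp_pos: [0.1875, 0.5962, 0.2226]
ee_rot: [[0.05, -0.999, 0.0], [-0.999, -0.05, 0.0], [-0.0, -0.0, -1.0]]
wrist_force: [-0.7, -0.1, -0.3]
gripper_width: 0.691
gripper_force: 0.0
```

Call:
apply_moves(moves=[[[0,0,0],6.93],[[0,0,0],6.93]])

```text
time_s: 3.3
tcp_pos: [0.1876, 0.5962, 0.2225]
ee_rot: [[-0.19, -0.982, -0.0], [-0.982, 0.19, -0.0], [0.0, 0.0, -1.0]]
wrist_force: [-0.5, 0.0, -0.6]
gripper_width: 0.688
gripper_force: 0.0
```

```bash
cat > to.py <<'E'
# shift needed in tool axes to reach a world or rack target
from h import *
q=np.array([.5459,.0478,-.0006,-.1855]);c,s=np.cos(q[3]),np.sin(q[3])
def w(x,y,z): return np.array([q[0]+c*x-s*y,q[1]+s*x+c*y,z])
def inr(X): d=np.array(X)[:2]-q[:2];return np.array([c*d[0]+s*d[1],-s*d[0]+c*d[1],X[2]])
def go(X):
    s_=r.sense();return np.array(s_["ee_rot"]).T@(np.array(X)-s_["tcp_pos"])
E
python3 - <<'E'
from to import *
np.set_printoptions(precision=4,suppress=True)
s=r.sense();print(s["tcp_pos"],s["ee_rot"],s["joints"],s["time_s"],s["gripper_width"])
print(go([.6275,.1325,.07]))
P={n:imaging.capture(n) for n in("scene","top")}
R=[]
for n in P:
  for t in("gate_valve","coupling","tray"):
    d=models.cut_out(P[n],t)[0];ys,xs=np.nonzero(d["region"]);m=[xs.mean(),ys.mean()]
    print(n,t,round(d["confidence"],2),np.round(d["extent"],3)*[640,400,640,400],{z:inr(atz(P[n],m,z)).round(3).tolist() for z in(.02,.07,.095,.135)})
    if t=="tray": print([ (models.place_of(P[n],t)[0]["at"])])
E
```

```text
[0.1876 0.5962 0.2225] [[-0.1903 -0.9817 -0.    ]
 [-0.9817  0.1903 -0.    ]
 [ 0.      0.     -1.    ]] [ 87.351   22.0437   0.4546  -0.0006 -68.4114 -98.3192] 3.3 0.6879324323281276
[ 0.3715 -0.5201  0.1525]
scene gate_valve 0.91 [312.32 236.8   37.12  41.2 ] {0.02: [0.18, 0.065, 0.02], 0.07: [0.203, 0.067, 0.07], 0.095: [0.215, 0.068, 0.095], 0.135: [0.234, 0.069, 0.135]}
scene coupling 0.58 [339.84 214.    17.28  19.6 ] {0.02: [0.033, 0.1, 0.02], 0.07: [0.062, 0.1, 0.07], 0.095: [0.077, 0.1, 0.095], 0.135: [0.101, 0.1, 0.135]}
scene tray 0.75 [399.36 168.    49.28  48.8 ] {0.02: [-0.126, 0.336, 0.02], 0.07: [-0.09, 0.326, 0.07], 0.095: [-0.072, 0.321, 0.095], 0.135: [-0.042, 0.313, 0.135]}
[[0.6586, 0.489]]
top gate_valve 0.74 [285.44 115.2   43.52  40.4 ] {0.02: [0.227, 0.07, 0.02], 0.07: [0.213, 0.066, 0.07], 0.095: [0.207, 0.065, 0.095], 0.135: [0.196, 0.062, 0.135]}
top coupling 0.69 [272.64 181.2   22.4   18.4 ] {0.02: [0.072, 0.103, 0.02], 0.07: [0.064, 0.099, 0.07], 0.095: [0.06, 0.097, 0.095], 0.135: [0.054, 0.093, 0.135]}
top tray 0.7 [147.84 214.    69.12  71.2 ] {0.02: [-0.128, 0.336, 0.02], 0.07: [-0.128, 0.323, 0.07], 0.095: [-0.129, 0.316, 0.095], 0.135: [-0.129, 0.305, 0.135]}
[[0.29, 0.613]]
```

Call:
apply_moves(moves=[[[0.0232,-0.0325,0],0],[[0.0232,-0.0325,0],0],[[0.0232,-0.0325,0],0],[[0.0232,-0.0325,0],0],[[0.0232,-0.0325,0],0]], hand=0.06)

```text
time_s: 4.22
tcp_pos: [0.3267, 0.4508, 0.2228]
ee_rot: [[-0.183, -0.983, 0.0], [-0.983, 0.183, 0.0], [-0.0, -0.0, -1.0]]
wrist_force: [0.4, 0.8, 0.3]
gripper_width: 0.688
gripper_force: 0.0
```

Call:
apply_moves(moves=[[[0.0232,-0.0325,0],0],[[0.0232,-0.0325,0],0],[[0.0232,-0.0325,0],0],[[0.0232,-0.0325,0],0],[[0.0232,-0.0325,0],0]])

```text
time_s: 4.63
tcp_pos: [0.4653, 0.3067, 0.2229]
ee_rot: [[-0.183, -0.983, 0.001], [-0.983, 0.183, 0.001], [-0.001, -0.0, -1.0]]
wrist_force: [0.5, 1.1, -1.2]
gripper_width: 0.689
gripper_force: 0.0
```

Call:
apply_moves(moves=[[[0.0232,-0.0325,0],0],[[0.0232,-0.0325,0],0],[[0.0232,-0.0325,0],0],[[0.0232,-0.0325,0],0],[[0.0232,-0.0325,0],0]])

```text
time_s: 5.05
tcp_pos: [0.6037, 0.1626, 0.2228]
ee_rot: [[-0.184, -0.983, 0.0], [-0.983, 0.184, 0.0], [-0.0, -0.0, -1.0]]
wrist_force: [0.0, 1.2, -0.1]
gripper_width: 0.69
gripper_force: 0.0
```

Call:
apply_moves(moves=[[[0.0232,-0.0325,0],0],[[0,0,0.02],0],[[0,0,0.02],0],[[0,0,0],0]])

```text
time_s: 5.38
tcp_pos: [0.628, 0.1338, 0.1777]
ee_rot: [[-0.187, -0.982, -0.009], [-0.982, 0.187, -0.002], [0.004, 0.008, -1.0]]
wrist_force: [-1.0, -0.6, -2.1]
gripper_width: 0.695
gripper_force: 0.0
```

```bash
python3 - <<'E'
from to import *
np.set_printoptions(precision=4,suppress=True)
s=r.sense();print(s["tcp_pos"],s["joints"],s["time_s"],s["gripper_width"])
print(go([.6275,.1325,.07]), inr(s["tcp_pos"]))
E
```

```text
[0.628  0.1338 0.1777] [ 26.3798  25.788   -0.1955  -0.1228 -64.5195 -37.084 ] 5.3833 0.6952869821987973
[ 0.0009 -0.0006  0.1077] [0.0649 0.0996 0.1777]
```

Call:
apply_moves(moves=[[[0,0,0.02],0],[[0,0,0.02],0],[[0,0,0.02],0],[[0,0,0],0],[[0,0,0],0]])

```text
time_s: 5.8
tcp_pos: [0.63, 0.1357, 0.1227]
ee_rot: [[-0.183, -0.983, -0.001], [-0.983, 0.183, -0.001], [0.001, 0.001, -1.0]]
wrist_force: [0.4, -0.6, 0.2]
gripper_width: 0.685
gripper_force: 0.0
```

```bash
python3 - <<'E'
from to import *
np.set_printoptions(precision=4,suppress=True)
s=r.sense();print(s["tcp_pos"],s["ee_rot"],inr(s["tcp_pos"]),go([.6275,.1325,.07]))
f=[cv2.resize(imaging.capture(n)["frame"][a:a+90,b:b+90],(400,400),interpolation=cv2.INTER_CUBIC) for n,a,b in(("scene",165,300),("top",150,240))]
cv2.imwrite("pics/g1.png",np.hstack(f))
E
```

```text
[0.63   0.1357 0.1227] [[-0.183  -0.9831 -0.001 ]
 [-0.9831  0.183  -0.0012]
 [ 0.0013  0.0007 -1.    ]] [0.0664 0.1019 0.1227] [0.0035 0.0018 0.0527]
```

View pics/g1.png

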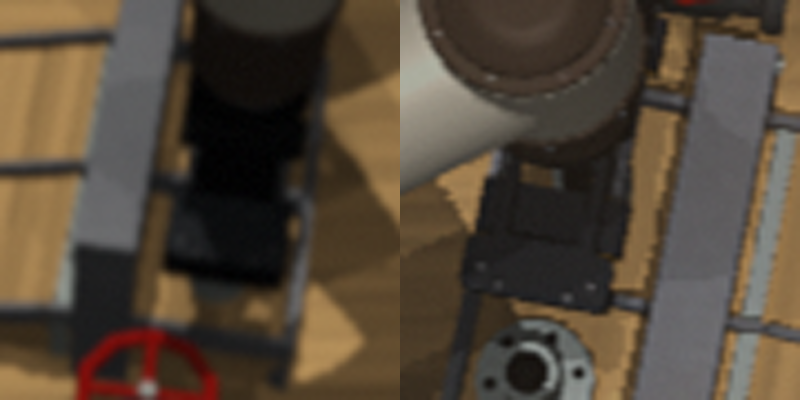

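The pictures show the gripper upright behind the beam with its long side across the lanes and clear of the beam. The coupling is hidden beneath the fingers. I'll correct by 3 mm, descend and grip.

Call:
apply_moves(moves=[[[0.003,0.003,0],0],[[0,0,0.014],0],[[0,0,0.014],0],[[0,0,0.014],0],[[0,0,0.01],0]])

```text
time_s: 6.32
tcp_pos: [0.6267, 0.1331, 0.0709]
ee_rot: [[-0.184, -0.983, 0.001], [-0.983, 0.184, 0.001], [-0.001, -0.001, -1.0]]
wrist_force: [-0.6, -1.0, -0.5]
gripper_width: 0.694
gripper_force: 0.0
```

Call:
apply_moves(moves=[[[0,0,0],0],[[0,0,0],0],[[0,0,0],0],[[0,0,0],0],[[0,0,0],0]], hand=0.03)

```text
time_s: 6.73
tcp_pos: [0.6271, 0.1333, 0.0718]
ee_rot: [[-0.184, -0.983, 0.002], [-0.983, 0.184, 0.001], [-0.001, -0.001, -1.0]]
wrist_force: [-2.3, -0.0, 2.3]
gripper_width: 0.498
gripper_force: 30.0
```

Call:
apply_moves(moves=[[[0,0,-0.02],0],[[0,0,-0.03],0],[[0,0,-0.03],0],[[-0.0291,0.024,0],0],[[-0.0291,0.024,0],0]])

```text
time_s: 7.15
tcp_pos: [0.5915, 0.1991, 0.1528]
ee_rot: [[-0.189, -0.982, 0.004], [-0.982, 0.189, 0.003], [-0.004, -0.004, -1.0]]
wrist_force: [-0.2, 0.2, -4.0]
gripper_width: 0.496
gripper_force: 30.0
```

Call:
apply_moves(moves=[[[-0.0291,0.024,0],0],[[-0.0291,0.024,0],0],[[-0.0291,0.024,0],0],[[-0.0291,0.024,0],0],[[-0.0291,0.024,0],0]])

```text
time_s: 7.57
tcp_pos: [0.4976, 0.3655, 0.1502]
ee_rot: [[-0.185, -0.983, -0.001], [-0.983, 0.185, -0.0], [0.0, 0.001, -1.0]]
wrist_force: [1.2, 0.4, -3.1]
gripper_width: 0.494
gripper_force: 30.0
```

Call:
apply_moves(moves=[[[-0.0291,0.024,0],0],[[0,0,0.03],0],[[0,0,0.03],0],[[0,0,0],0],[[0,0,0],0]])

```text
time_s: 7.98
tcp_pos: [0.4799, 0.396, 0.0888]
ee_rot: [[-0.184, -0.983, -0.003], [-0.983, 0.184, -0.004], [0.005, 0.002, -1.0]]
wrist_force: [-0.2, -0.3, -2.5]
gripper_width: 0.499
gripper_force: 30.0
```

```bash
python3 - <<'E'
from to import *
np.set_printoptions(precision=4,suppress=True)
s=r.sense();print(s["tcp_pos"],s["gripper_width"],s["gripper_force"],go([.482,.398,.034]))
f=[cv2.resize(imaging.capture(n)["frame"][a:a+90,b:b+90],(400,400),interpolation=cv2.INTER_CUBIC) for n,a,b in(("scene",145,380),("top",205,140))]
cv2.imwrite("pics/g2.png",np.hstack(f))
E
```

```text
[0.4799 0.396  0.0888] 0.49855878020318367 29.999555292888544 [-0.0026 -0.0018  0.0548]
```

View pics/g2.png

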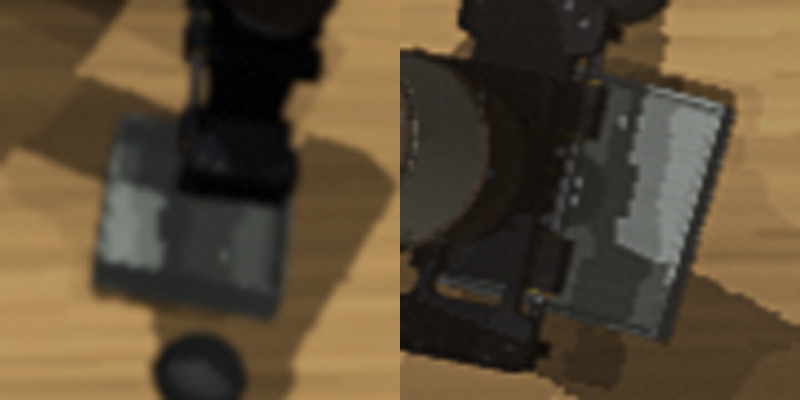

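The gripper is over the tray with the coupling still held, and the tray's right and front rims are visible. Lowering now and releasing.

Call:
apply_moves(moves=[[[-0.002,-0.002,0.02],0],[[0,0,0.02],0],[[0,0,0.012],0],[[0,0,0.002],0],[[0,0,0],0]])

```text
time_s: 8.5
tcp_pos: [0.4837, 0.3987, 0.037]
ee_rot: [[-0.185, -0.983, 0.0], [-0.983, 0.185, -0.0], [0.0, -0.0, -1.0]]
wrist_force: [0.4, 0.4, -3.4]
gripper_width: 0.497
gripper_force: 30.0
```

Call:
apply_moves(moves=[[[0,0,0],0],[[0,0,0],0],[[0,0,0],0]], hand=0.062)

```text
time_s: 8.75
tcp_pos: [0.4843, 0.4001, 0.0387]
ee_rot: [[-0.184, -0.983, 0.003], [-0.983, 0.184, 0.003], [-0.004, -0.002, -1.0]]
wrist_force: [0.1, 0.3, -0.1]
gripper_width: 0.641
gripper_force: 0.0
```

Call:
apply_moves(moves=[[[0,0,-0.03],0],[[0,0,-0.04],0],[[0,0,-0.04],0],[[0,0,-0.04],0],[[0,0,-0.04],0]])

```text
time_s: 9.17
tcp_pos: [0.4833, 0.3988, 0.2302]
ee_rot: [[-0.184, -0.983, 0.002], [-0.983, 0.184, 0.002], [-0.002, -0.002, -1.0]]
wrist_force: [0.6, -0.0, -1.3]
gripper_width: 0.71
gripper_force: 0.0
```

Call:
apply_moves(moves=[[[0.0385,-0.0104,0],0],[[0.0385,-0.0104,0],0],[[0.0385,-0.0104,0],0],[[0.0385,-0.0104,0],0],[[0.0385,-0.0104,0],0]], hand=0.066)

```text
time_s: 9.58
tcp_pos: [0.4989, 0.1986, 0.2282]
ee_rot: [[-0.183, -0.983, 0.003], [-0.983, 0.183, 0.002], [-0.002, -0.002, -1.0]]
wrist_force: [1.3, -0.2, 0.2]
gripper_width: 0.757
gripper_force: 0.0
```

Call:
apply_moves(moves=[[[0.0385,-0.0104,0],0],[[0.0385,-0.0104,0],0],[[0.0385,-0.0104,0],0],[[0.0385,-0.0104,0],0],[[0.0385,-0.0104,0],0]])

```text
time_s: 10.0
tcp_pos: [0.5146, -0.0005, 0.2283]
ee_rot: [[-0.184, -0.983, 0.003], [-0.983, 0.184, 0.001], [-0.001, -0.003, -1.0]]
wrist_force: [0.7, 0.4, 0.5]
gripper_width: 0.755
gripper_force: 0.0
```

Call:
apply_moves(moves=[[[0.0385,-0.0104,0],0],[[0.0385,-0.0104,0],0],[[0.0385,-0.0104,0],0],[[0.0385,-0.0104,0],0],[[0.0385,-0.0104,0],0]])

```text
time_s: 10.42
tcp_pos: [0.5303, -0.1996, 0.2283]
ee_rot: [[-0.184, -0.983, 0.003], [-0.983, 0.184, -0.001], [0.0, -0.003, -1.0]]
wrist_force: [0.1, 0.3, -0.2]
gripper_width: 0.757
gripper_force: 0.0
```

Call:
apply_moves(moves=[[[0.0385,-0.0104,0],0],[[0.0385,-0.0104,0],0],[[0.0385,-0.0104,0],0],[[0,0,0],0],[[0,0,0],0]])

```text
time_s: 10.83
tcp_pos: [0.5392, -0.3189, 0.2269]
ee_rot: [[-0.188, -0.982, 0.001], [-0.982, 0.188, -0.0], [0.0, -0.001, -1.0]]
wrist_force: [0.4, -0.0, 0.2]
gripper_width: 0.756
gripper_force: 0.0
```

```bash
cat > st.py <<'E'
from to import *
import sys
np.set_printoptions(precision=4,suppress=True)
s=r.sense();print("rack mm",inr(s["tcp_pos"])*1e3,"F",s["wrist_force"],"t",s["time_s"],"w",s["gripper_width"]*87)
def look(crops,name):
    f=[cv2.resize(imaging.capture(n)["frame"][a:a+h,b:b+w],(400,int(400*h/w)),interpolation=cv2.INTER_CUBIC) for n,a,b,h,w in crops]
    cv2.imwrite(name,np.hstack(f))
def crate():
    for n in("scene","top"):
        p=imaging.capture(n)
        for t in("crate_full","tee","crate_empty"):
            for d in models.place_of(p,t)[:3]:
                uv=np.array(d["at"])*[640,400];print(n,t,round(d["confidence"],2),uv.round(),[ (inr(atz(p,uv,z))[:2]*1e3).round().tolist() for z in(0,.045)])
E
python3 - <<'E'
from st import *
crate()
p=imaging.capture("top");q_=imaging.capture("scene")
for P_,n in((p,"top"),(q_,"scene")):
  for t in("coupling","crate_full","crate_empty"):
    for d in models.cut_out(P_,t)[:2]: ys,xs=np.nonzero(d["region"]);print(n,t,round(d["confidence"],2),xs.mean().round(1),ys.mean().round(1),cv2.minAreaRect(np.c_[xs,ys].astype(np.float32)))
E
```

```text
rack mm [  61.0131 -361.6472  226.9395] F [ 0.3721 -0.0437  0.2424] t 10.8333 w 65.7944757092862
scene crate_full 0.76 [234. 220.] [[74.0, -276.0], [99.0, -262.0]]
scene tee 0.89 [229. 257.] [[208.0, -256.0], [228.0, -243.0]]
scene tee 0.75 [237. 217.] [[63.0, -269.0], [88.0, -255.0]]
scene tee 0.62 [186. 239.] [[172.0, -411.0], [193.0, -391.0]]
scene crate_empty 0.96 [248. 187.] [[-63.0, -265.0], [-33.0, -252.0]]
top crate_full 0.79 [423. 221.] [[62.0, -276.0], [56.0, -267.0]]
top tee 0.4 [423. 223.] [[57.0, -279.0], [51.0, -270.0]]
top crate_empty 0.56 [410. 261.] [[-49.0, -259.0], [-52.0, -251.0]]
top coupling 0.76 179.9 246.7 ((179.89999389648438, 246.80003356933594), (19.922346115112305, 16.76007080078125), 18.43494987487793)
top crate_full 0.89 406.6 215.9 ((407.01922607421875, 216.40383911132812), (13.924245834350586, 41.576622009277344), 11.309932708740234)
top crate_full 0.44 410.7 220.2 ((410.7115478515625, 220.4423065185547), (5.099019527435303, 13.532013893127441), 11.309932708740234)
top crate_empty 0.83 394.8 262.3 ((394.635986328125, 263.2519836425781), (17.62021827697754, 40.159786224365234), 10.304845809936523)
scene coupling 0.57 423.7 192.1 ((423.7500305175781, 192.24998474121094), (12.965337753295898, 18.34120750427246), 18.434947967529297)
scene crate_full 0.81 234.4 211.6 ((234.2519989013672, 211.6392822265625), (42.171871185302734, 34.888301849365234), 10.491477012634277)
scene crate_empty 0.92 248.9 181.8 ((248.63963317871094, 181.08868408203125), (38.76202392578125, 32.12763595581055), 10.619654655456543)
```

Call:
apply_moves(moves=[[[0,0,0.035],0],[[0,0,0.035],0],[[0,0,0.035],0],[[0,0,0.035],0],[[0,0,0.035],0]])

```text
time_s: 12.05
tcp_pos: [0.5394, -0.3169, 0.0503]
ee_rot: [[-0.184, -0.983, 0.001], [-0.983, 0.184, -0.0], [0.0, -0.001, -1.0]]
wrist_force: [-0.2, -0.1, 1.0]
gripper_width: 0.758
gripper_force: 0.0
```

Call:
apply_moves(moves=[[[0,0,0.02],0],[[0,0,0.01],0],[[-0.006,0,0],0],[[-0.006,0,0],0],[[-0.006,0,0],0]])

```text
time_s: 12.47
tcp_pos: [0.5442, -0.2992, 0.0234]
ee_rot: [[-0.184, -0.983, 0.003], [-0.983, 0.184, -0.002], [0.001, -0.003, -1.0]]
wrist_force: [-0.9, -3.0, -1.2]
gripper_width: 0.757
gripper_force: 1.1
```

Call:
apply_moves(moves=[[[-0.008,0,0],0],[[-0.008,0,0],0],[[-0.008,0,0],0],[[-0.008,0,0],0],[[-0.008,0,0],0]])

```text
time_s: 12.88
tcp_pos: [0.5513, -0.2599, 0.0233]
ee_rot: [[-0.183, -0.983, 0.003], [-0.983, 0.183, -0.002], [0.001, -0.003, -1.0]]
wrist_force: [-1.4, -7.4, 4.7]
gripper_width: 0.757
gripper_force: 4.3
```

```bash
python3 - <<'E'
from st import *
look([("scene",150,195,110,130),("top",160,330,110,130)],"pics/p1.png")
E
```

```text
rack mm [  62.1015 -301.3979   23.2954] F [-1.3909 -7.3854  4.6631] t 12.8833 w 65.87953576637376
```

View pics/p1.png

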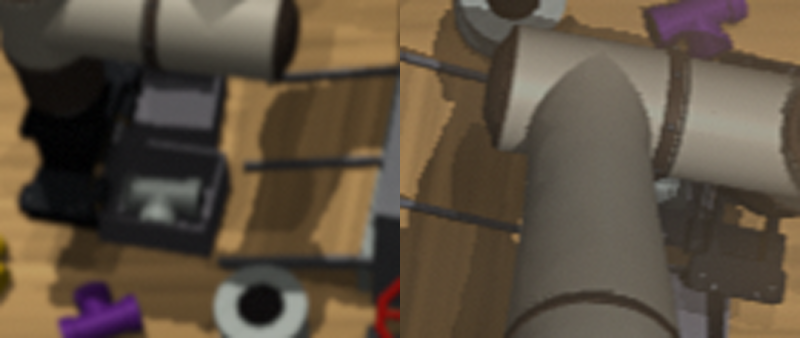

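The crate is square at the lane foot, its front edge at the start of the ramp and the tee inside. The pusher is behind it, clear of the empty crate.

Call:
apply_moves(moves=[[[-0.01,0,0],0],[[-0.01,0,0],0],[[-0.01,0,0],0],[[-0.01,0,0],0],[[-0.01,0,0],0]])

```text
time_s: 13.4
tcp_pos: [0.5589, -0.2107, 0.0216]
ee_rot: [[-0.185, -0.983, -0.001], [-0.983, 0.185, -0.0], [0.0, 0.001, -1.0]]
wrist_force: [-0.6, -4.9, -0.2]
gripper_width: 0.757
gripper_force: 2.5
```

Call:
apply_moves(moves=[[[-0.01,0,0],0],[[-0.01,0,0],0],[[-0.01,0,0],0],[[-0.01,0,0],0],[[-0.01,0,0],0]])

```text
time_s: 13.82
tcp_pos: [0.5682, -0.1604, 0.0211]
ee_rot: [[-0.185, -0.983, -0.001], [-0.983, 0.185, 0.0], [0.0, 0.001, -1.0]]
wrist_force: [0.1, -3.7, -2.0]
gripper_width: 0.758
gripper_force: 1.8
```

```bash
python3 - <<'E'
from st import *
look([("scene",150,195,110,130),("top",160,330,110,130)],"pics/p2.png");crate()
E
```

```text
rack mm [  60.3013 -200.5427   21.1079] F [ 0.0752 -3.6944 -2.0116] t 13.8167 w 65.98698876248667
scene crate_full 0.95 [283. 220.] [[46.0, -117.0], [71.0, -109.0]]
scene crate_full 0.39 [423. 193.] [[-143.0, 337.0], [-110.0, 328.0]]
scene tee 0.79 [228. 259.] [[216.0, -256.0], [236.0, -242.0]]
scene tee 0.56 [185. 243.] [[185.0, -411.0], [205.0, -392.0]]
scene tee 0.5 [282. 219.] [[42.0, -122.0], [68.0, -114.0]]
top crate_full 0.59 [363. 210.] [[63.0, -115.0], [56.0, -112.0]]
top tee 0.93 [423. 166.] [[211.0, -253.0], [200.0, -245.0]]
top tee 0.58 [481. 189.] [[178.0, -417.0], [167.0, -403.0]]
top tee 0.42 [317. 226.] [[-4.0, -1.0], [-8.0, -1.0]]
top crate_empty 0.77 [410. 265.] [[-57.0, -262.0], [-59.0, -254.0]]
```

View pics/p2.png

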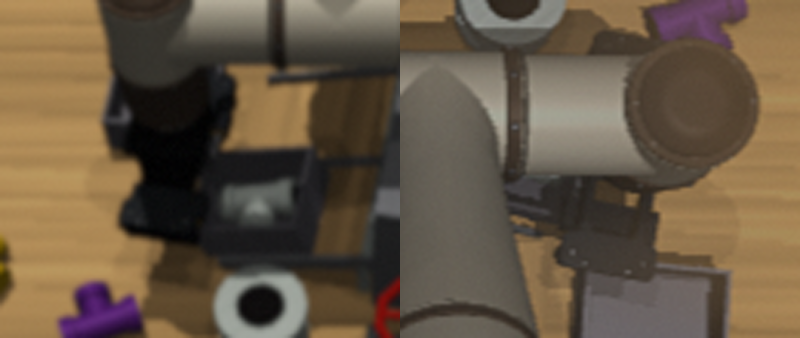

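The crate is riding up between the rails with the tee inside, and the empty crate hasn't moved. Continuing along the slope.

Call:
apply_moves(moves=[[[-0.01,0,0],0],[[-0.01,0,0],0],[[-0.01,0,-0.003],0],[[-0.01,0,-0.003],0],[[-0.01,0,-0.003],0]])

```text
time_s: 14.73
tcp_pos: [0.5781, -0.1187, 0.035]
ee_rot: [[-0.183, -0.983, 0.0], [-0.983, 0.183, -0.008], [0.008, -0.002, -1.0]]
wrist_force: [-5.4, -27.3, 18.4]
gripper_width: 0.758
gripper_force: 13.9
```

Call:
apply_moves(moves=[[[-0.01,0,-0.003],0],[[-0.01,0,-0.003],0],[[-0.01,0,-0.003],0],[[-0.01,0,-0.003],0],[[-0.01,0,-0.003],0]])

```text
time_s: 15.15
tcp_pos: [0.5869, -0.0718, 0.0515]
ee_rot: [[-0.184, -0.983, -0.001], [-0.983, 0.184, -0.011], [0.011, -0.001, -1.0]]
wrist_force: [-6.9, -35.0, 26.0]
gripper_width: 0.759
gripper_force: 17.7
```

```bash
python3 - <<'E'
from st import *
crate()
E
```

```text
rack mm [  62.3212 -109.9911   51.5094] F [ -6.8818 -35.016   26.0332] t 15.15 w 66.0438572905555
scene crate_full 0.57 [309. 220.] [[31.0, -32.0], [58.0, -27.0]]
scene tee 0.84 [307. 220.] [[34.0, -38.0], [60.0, -32.0]]
scene tee 0.73 [183. 240.] [[176.0, -421.0], [197.0, -402.0]]
scene tee 0.55 [228. 257.] [[209.0, -259.0], [229.0, -245.0]]
scene crate_empty 0.78 [249. 185.] [[-71.0, -263.0], [-40.0, -250.0]]
scene crate_empty 0.39 [354. 199.] [[-78.0, 105.0], [-48.0, 105.0]]
top crate_full 0.49 [329. 200.] [[71.0, -19.0], [64.0, -19.0]]
top tee 0.76 [479. 194.] [[164.0, -414.0], [154.0, -401.0]]
top tee 0.58 [423. 165.] [[214.0, -253.0], [202.0, -245.0]]
top crate_empty 0.89 [409. 264.] [[-56.0, -257.0], [-59.0, -249.0]]
```

Call:
apply_moves(moves=[[[-0.002,0,-0.004],0],[[-0.008,0,-0.005],0],[[-0.008,0,-0.004],0]])

```text
time_s: 15.8
tcp_pos: [0.5894, -0.049, 0.0601]
ee_rot: [[-0.186, -0.982, -0.002], [-0.982, 0.186, -0.004], [0.004, 0.001, -1.0]]
wrist_force: [-2.0, -13.6, 7.4]
gripper_width: 0.757
gripper_force: 6.9
```

Call:
apply_moves(moves=[[[-0.008,0,-0.004],0],[[-0.008,0,-0.003],0],[[-0.008,0,-0.002],0]])

```text
time_s: 16.05
tcp_pos: [0.5949, -0.0225, 0.0685]
ee_rot: [[-0.186, -0.983, 0.001], [-0.983, 0.186, -0.0], [-0.0, -0.001, -1.0]]
wrist_force: [0.8, -1.1, -1.6]
gripper_width: 0.759
gripper_force: 2.2
```

```bash
python3 - <<'E'
from st import *
crate()
E
```

```text
rack mm [ 61.1199 -60.012   68.5432] F [ 0.755  -1.0774 -1.5839] t 16.05 w 66.07402361028872
scene crate_full 0.93 [321. 221.] [[30.0, 7.0], [56.0, 11.0]]
scene tee 0.66 [228. 260.] [[219.0, -258.0], [238.0, -244.0]]
scene tee 0.56 [185. 240.] [[174.0, -413.0], [195.0, -394.0]]
scene tee 0.53 [319. 220.] [[25.0, 1.0], [51.0, 5.0]]
scene crate_empty 0.74 [249. 189.] [[-57.0, -259.0], [-27.0, -246.0]]
top crate_full 0.7 [317. 201.] [[63.0, 11.0], [56.0, 10.0]]
top tee 0.6 [479. 191.] [[173.0, -414.0], [163.0, -401.0]]
top crate_empty 0.64 [412. 265.] [[-56.0, -267.0], [-59.0, -259.0]]
top crate_empty 0.48 [318. 226.] [[-1.0, -3.0], [-6.0, -4.0]]
```

Call:
apply_moves(moves=[[[-0.008,0,0.002],0],[[-0.008,0,0.002],0],[[-0.006,0,0],0],[[0,0,0],0]])

```text
time_s: 16.78
tcp_pos: [0.5991, 0.0012, 0.0631]
ee_rot: [[-0.183, -0.983, -0.0], [-0.983, 0.183, 0.0], [-0.0, 0.0, -1.0]]
wrist_force: [0.0, 0.7, -0.3]
gripper_width: 0.754
gripper_force: 0.0
```

```bash
python3 - <<'E'
from st import *
crate()
look([("scene",150,250,110,130),("top",160,250,110,130)],"pics/p3.png")
E
```

```text
rack mm [ 60.8382 -36.0049  63.0996] F [ 0.049   0.6952 -0.2924] t 16.7833 w 65.61259190896334
scene crate_full 0.62 [328. 221.] [[25.0, 29.0], [51.0, 32.0]]
scene tee 0.71 [185. 241.] [[179.0, -414.0], [200.0, -394.0]]
scene tee 0.69 [230. 255.] [[202.0, -254.0], [222.0, -240.0]]
scene tee 0.6 [328. 222.] [[30.0, 31.0], [56.0, 33.0]]
scene crate_empty 0.57 [253. 187.] [[-66.0, -246.0], [-36.0, -233.0]]
top tee 0.83 [481. 192.] [[171.0, -418.0], [160.0, -404.0]]
top tee 0.66 [422. 165.] [[214.0, -251.0], [202.0, -243.0]]
top tee 0.6 [287. 222.] [[-7.0, 80.0], [-12.0, 77.0]]
top crate_empty 0.62 [409. 265.] [[-60.0, -258.0], [-62.0, -250.0]]
```

View pics/p3.png

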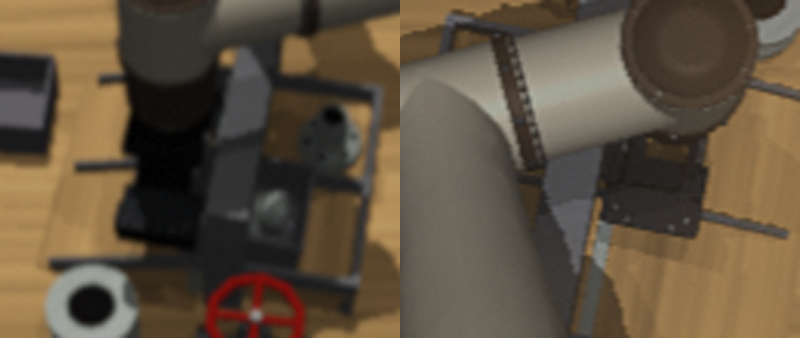

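The crate has tipped over the lip and lies nose-down on the deck under the beam, with the tee inside (p3 left (270,210)). The moves can't tilt the gripper, so it can't follow under the beam. I'll give the crate a brisk nudge from behind, then draw it on from the deck side by its front wall.

Call:
apply_moves(moves=[[[0.0398,0,0],0],[[0.0398,0,0],0],[[0,0,0],0],[[-0.0408,0,0],0],[[-0.0408,0,0],0]])

```text
time_s: 17.7
tcp_pos: [0.599, -0.0003, 0.0637]
ee_rot: [[-0.191, -0.982, -0.0], [-0.982, 0.191, -0.0], [0.0, -0.0, -1.0]]
wrist_force: [1.3, 0.5, -0.3]
gripper_width: 0.759
gripper_force: 0.0
```

Call:
apply_moves(moves=[[[0,0,0],0],[[0,0,0],0],[[0,0,0],0]])

```text
time_s: 17.95
tcp_pos: [0.5989, 0.0012, 0.0634]
ee_rot: [[-0.184, -0.983, -0.0], [-0.983, 0.184, 0.0], [-0.0, 0.0, -1.0]]
wrist_force: [-0.0, -0.6, -0.4]
gripper_width: 0.758
gripper_force: 0.0
```

```bash
cat >> st.py <<'E'
def front():
    p=imaging.capture("scene")
    L=[d for d in models.cut_out(p,"crate_full")]
    for d in L[:3]:
        ys,xs=np.nonzero(d["region"]);cy=int(np.median(ys));xr=[xs[ys==y].max() for y in range(cy-4,cy+5) if (ys==y).any()]
        u=np.mean(xr)+.5;print("front",round(d["confidence"],2),d["region"].sum(),u.round(1),cy,{z:(inr(atz(p,[u,cy],z))[:2]*1e3).round(1).tolist() for z in(.06,.1)})
    return p
E
python3 - <<'E'
from st import *
crate();p=front();cv2.imwrite("pics/p4.png",cv2.resize(p["frame"][170:260,300:390],(720,720),interpolation=cv2.INTER_CUBIC)[:600])
E
```

```text
rack mm [ 60.6808 -36.0274  63.4195] F [-0.0048 -0.5991 -0.3947] t 17.95 w 65.93510305231484
scene crate_full 0.97 [336. 227.] [[43.0, 58.0], [69.0, 60.0]]
scene crate_full 0.67 [321. 204.] [[-37.0, -2.0], [-8.0, 2.0]]
scene tee 0.72 [229. 258.] [[211.0, -255.0], [230.0, -241.0]]
scene tee 0.63 [187. 237.] [[165.0, -410.0], [186.0, -391.0]]
scene tee 0.53 [331. 223.] [[32.0, 40.0], [59.0, 42.0]]
scene crate_empty 0.6 [251. 188.] [[-62.0, -254.0], [-32.0, -241.0]]
top tee 0.61 [422. 166.] [[211.0, -251.0], [200.0, -243.0]]
top crate_empty 0.85 [410. 263.] [[-52.0, -262.0], [-55.0, -254.0]]
front 0.93 627 354.4 219 {0.06: [38.1, 114.3], 0.1: [62.5, 113.8]}
```

Call:
apply_moves(moves=[[[0.01,0,-0.035],0],[[0,0,-0.04],0],[[0,0,-0.04],0],[[0,0,-0.04],0],[[0,0,0],0]], hand=0.05)

```text
time_s: 18.87
tcp_pos: [0.6022, -0.0082, 0.2286]
ee_rot: [[-0.183, -0.983, 0.018], [-0.983, 0.183, 0.001], [-0.004, -0.018, -1.0]]
wrist_force: [0.2, 1.0, 1.5]
gripper_width: 0.585
gripper_force: 0.0
```

Call:
apply_moves(moves=[[[-0.0335,0,0],0],[[-0.0335,0,0],0],[[-0.0335,0,0],0],[[-0.0335,0,0],0],[[0,0,0],0]])

```text
time_s: 19.28
tcp_pos: [0.623, 0.1285, 0.2177]
ee_rot: [[-0.18, -0.984, 0.001], [-0.984, 0.18, 0.001], [-0.001, -0.001, -1.0]]
wrist_force: [0.0, -1.4, 0.5]
gripper_width: 0.571
gripper_force: 0.0
```

```bash
python3 - <<'E'
from st import *
E
```

```text
rack mm [ 60.8531  93.4869 217.7454] F [ 0.0007 -1.3531  0.5379] t 19.2833 w 49.689267829760794
```

Call:
apply_moves(moves=[[[0.0055,0,0],0],[[0,0,0.03],0],[[0,0,0.03],0],[[0,0,0.03],0],[[0,0,0],0]])

```text
time_s: 19.7
tcp_pos: [0.6163, 0.1153, 0.1219]
ee_rot: [[-0.187, -0.982, -0.013], [-0.982, 0.187, -0.004], [0.006, 0.012, -1.0]]
wrist_force: [-1.5, -0.4, -1.1]
gripper_width: 0.576
gripper_force: 0.0
```

```bash
python3 - <<'E'
from st import *
front()
E
```

```text
rack mm [ 56.7511  79.3297 121.9193] F [-1.5346 -0.3583 -1.1318] t 19.7 w 50.122016574312035
front 0.77 275 352.7 231 {0.06: [82.0, 114.5], 0.1: [104.8, 114.0]}
```

Call:
apply_moves(moves=[[[0,0,0],0],[[0,0,0],0]])

```text
time_s: 19.97
tcp_pos: [0.6225, 0.1181, 0.1312]
ee_rot: [[-0.185, -0.983, 0.004], [-0.983, 0.185, 0.001], [-0.002, -0.004, -1.0]]
wrist_force: [-0.0, -0.4, -0.3]
gripper_width: 0.574
gripper_force: 0.0
```

```bash
python3 - <<'E'
from st import *
E
```

```text
rack mm [ 62.3445  83.2688 131.2179] F [-0.0133 -0.3737 -0.3488] t 19.9667 w 49.93312252933726
```

Call:
apply_moves(moves=[[[-0.0055,0.001,0],0],[[0,0,0.012],0],[[0,0,0.012],0],[[0,0,0.012],0],[[0,0,0.004],0]])

```text
time_s: 20.38
tcp_pos: [0.6206, 0.1241, 0.088]
ee_rot: [[-0.184, -0.983, -0.001], [-0.983, 0.184, 0.0], [0.0, 0.001, -1.0]]
wrist_force: [-0.1, 0.4, -0.1]
gripper_width: 0.57
gripper_force: 0.0
```

Call:
apply_moves(moves=[[[0,0,0],0],[[0,0,0],0]])

```text
time_s: 20.55
tcp_pos: [0.6216, 0.1241, 0.0895]
ee_rot: [[-0.184, -0.983, 0.001], [-0.983, 0.184, 0.0], [-0.001, -0.001, -1.0]]
wrist_force: [-0.2, -0.3, -0.1]
gripper_width: 0.577
gripper_force: 0.0
```

```bash
python3 - <<'E'
from st import *
E
```

```text
rack mm [60.3628 88.9694 89.4687] F [-0.1577 -0.2784 -0.0589] t 20.55 w 50.212988954908376
```

Call:
apply_moves(moves=[[[-0.008,0,0],0],[[-0.008,0,0],0],[[-0.006,0,0],0]])

```text
time_s: 20.8
tcp_pos: [0.6255, 0.1455, 0.0897]
ee_rot: [[-0.184, -0.983, 0.0], [-0.983, 0.184, -0.001], [0.001, -0.001, -1.0]]
wrist_force: [-0.9, -5.5, 3.5]
gripper_width: 0.575
gripper_force: 2.5
```

Call:
apply_moves(moves=[[[-0.006,0,0],0],[[-0.005,0,0],0],[[0,0,0],0]])

```text
time_s: 21.05
tcp_pos: [0.6276, 0.1573, 0.0889]
ee_rot: [[-0.184, -0.983, 0.001], [-0.983, 0.184, 0.001], [-0.001, -0.001, -1.0]]
wrist_force: [-0.1, -1.4, 1.0]
gripper_width: 0.573
gripper_force: 0.7
```

```bash
python3 - <<'E'
from st import *
front()
E
```

```text
rack mm [ 60.1431 122.7209  88.8733] F [-0.0613 -1.3574  0.957 ] t 21.05 w 49.89127723970572
front 0.59 402 343.4 230 {0.06: [83.5, 85.5], 0.1: [106.3, 86.0]}
front 0.45 5099 337.3 204 {0.06: [-8.1, 53.1], 0.1: [17.9, 54.8]}
```

Call:
apply_moves(moves=[[[0.006,0,0],0],[[0,0,-0.02],0],[[0,0,-0.04],0],[[0,0,-0.04],0],[[0,0,-0.04],0]])

```text
time_s: 21.57
tcp_pos: [0.6257, 0.1502, 0.2295]
ee_rot: [[-0.184, -0.983, -0.001], [-0.983, 0.184, 0.0], [-0.0, 0.001, -1.0]]
wrist_force: [1.6, -0.2, -0.6]
gripper_width: 0.576
gripper_force: 0.0
```

Call:
apply_moves(moves=[[[-0.035,0.02,0],0],[[-0.035,0.02,0],0],[[-0.035,0.02,0],0],[[-0.035,0.02,0],0],[[-0.035,0.02,0],0]])

```text
time_s: 21.98
tcp_pos: [0.5591, 0.3424, 0.2284]
ee_rot: [[-0.185, -0.983, 0.0], [-0.983, 0.185, 0.001], [-0.001, 0.0, -1.0]]
wrist_force: [1.2, 0.8, 0.7]
gripper_width: 0.573
gripper_force: 0.0
```

Call:
apply_moves(moves=[[[-0.035,0.02,0],0],[[-0.035,0.02,0],0],[[0,0,0],0],[[0,0,0],0]])

```text
time_s: 22.32
tcp_pos: [0.5323, 0.4191, 0.2275]
ee_rot: [[-0.181, -0.983, -0.001], [-0.983, 0.181, 0.0], [0.0, 0.001, -1.0]]
wrist_force: [-0.1, -1.1, 0.4]
gripper_width: 0.575
gripper_force: 0.0
```

```bash
python3 - <<'E'
from st import *
crate();front()
a=cv2.resize(imaging.capture("scene")["frame"][140:260,220:460],(800,400),interpolation=cv2.INTER_CUBIC)
b=imaging.capture("top")
cv2.imwrite("pics/end.png",np.vstack([a,cv2.resize(b["frame"][150:285,140:450],(800,348),interpolation=cv2.INTER_CUBIC)[:200]]))
E
```

```text
rack mm [-81.8351 362.3998 227.4737] F [-0.0871 -1.1175  0.4465] t 22.3167 w 49.9942194630054
scene crate_full 0.71 [342. 227.] [[37.0, 79.0], [64.0, 79.0]]
scene crate_full 0.38 [338. 224.] [[31.0, 66.0], [57.0, 67.0]]
scene tee 0.97 [185. 241.] [[178.0, -412.0], [199.0, -392.0]]
scene tee 0.68 [229. 257.] [[207.0, -257.0], [227.0, -244.0]]
scene tee 0.55 [339. 223.] [[27.0, 67.0], [54.0, 68.0]]
scene crate_empty 0.75 [249. 188.] [[-58.0, -260.0], [-28.0, -247.0]]
scene crate_empty 0.69 [322. 207.] [[-26.0, 2.0], [2.0, 6.0]]
scene crate_empty 0.66 [321. 203.] [[-40.0, -3.0], [-11.0, 1.0]]
top crate_full 0.77 [291. 197.] [[62.0, 83.0], [55.0, 79.0]]
top crate_full 0.55 [315. 222.] [[8.0, 6.0], [3.0, 5.0]]
top tee 0.9 [297. 196.] [[66.0, 66.0], [59.0, 63.0]]
top tee 0.82 [425. 166.] [[214.0, -259.0], [202.0, -251.0]]
top tee 0.67 [479. 192.] [[169.0, -414.0], [159.0, -400.0]]
top crate_empty 0.98 [409. 264.] [[-55.0, -259.0], [-57.0, -251.0]]
top crate_empty 0.38 [314. 225.] [[-0.0, 7.0], [-5.0, 6.0]]
front 0.59 775 362.8 219 {0.06: [33.5, 140.6], 0.1: [58.0, 139.2]}
```

View pics/end.png

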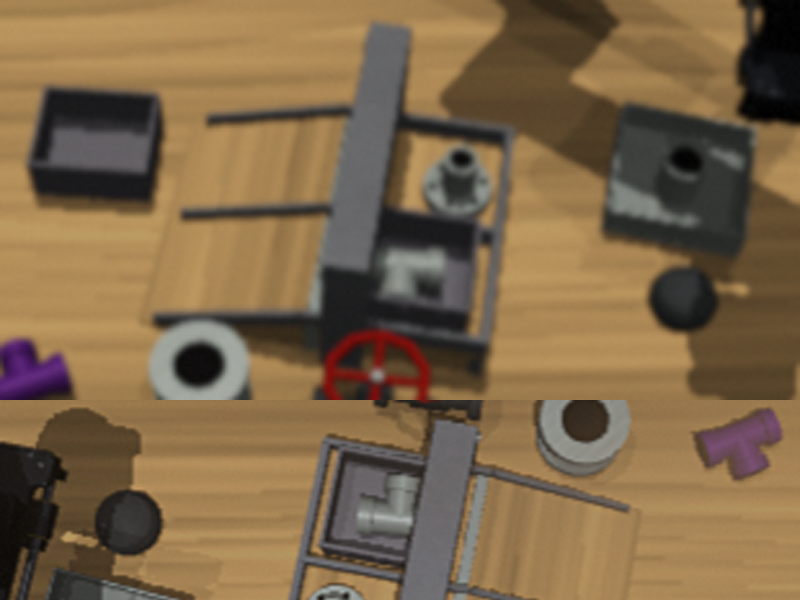

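The final pictures show all of it in place:
- **Crate:** it lies flat on the far deck with the tee inside, its origin about 77 mm past the lip.
- **Coupling:** it stands in the tray at about (685,170).
- **Everything else:** the flange, empty crate and bystanders haven't moved, and the gripper is clear.

```bash
python3 -c "
from station import r
print(r.finish_job())"
```

```text
the job is handed in; nothing more can be done
None
```

I handed the job in at about 22 s of the 67 s limit: the coupling is in the tray and the loaded crate looks flat on its deck behind the lip with the tee inside; the hand-in call returned no verdict.

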